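# Put the pepper shaker away in the sliding-cover seasoning box

## Robot

A 7-joint arm with a two-finger parallel gripper is mounted at the origin on a cart in front of the work surface, level with it; the furniture and walls round the work are solid. World frame = base frame: x ahead of the robot, y to its left, z up, the work surface at z = 0. Lengths are in mm, angles in rad, forces in N, time in s.
With the tool pointing down it reaches from about 400 to 875 mm from the base axis. Payload 6.5 kg.
Tool frame: the origin (TCP) lies at the very end of the fingers, on their centre line; the grasp point (between the pads) lies 19 mm behind it; z points along the fingers, y is the line along which they close (so a half turn about z gives the same grasp; the last joint's range is limited). The gripper opens to 85 mm and grips with 20 to 120 N. Pads are 22 mm wide; open, the fingers measure 114 mm over their backs; the gripper's body (76 mm by 85 mm) begins 54 mm behind the grasp point. The pads swing forward as they close: fully open they stand 13 mm farther back than shut.
Start: joints at [1.264, 0.536, -0.004, 1.538, 0.003, 1.067, -0.071], TCP at [155.008, -631.239, 231.29] pointing down, gripper open.
Joint ranges: [-2.7, 2.7], [-0.37, 2.16], [-1.27, 1.26], [0.24, 2.4], [-1.31, 4.45], [0.19, 1.91], [-2.76, 2.76]. Speed limits (rad/s): [2.39, 2.39, 3.14, 3.14, 3.14, 3.14, 3.14].

## Interface

Orientations are given as a unit quaternion [w, x, y, z].
In Python, from plant import readout, capture, camera_params, manip gives the robot as it stands.
- The arm moves only by the tool arm_command, never from a script. Its argument "commands" is a list of rows, each an object with "jaw": the closure in counts, from 0 (fully open) to 255 (shut); "dp": the shift along the tool's x, y, z in cm, a list of three; "rotation": the turn, a rotation vector about the tool's x, y, z in rad, a list of three. In form: [{"jaw": jaw, "dp": [dx, dy, dz], "rotation": [ax, ay, az]}, ...]. A call has 1 to 8 rows; each row shifts and turns the commanded pose from where the row before left it, along the tool's axes as they then stand; what a row does not reach is not made up. A row lasts 1/8 s, in which the tool goes at most 62.5 mm and 10.7 degrees, less where a joint would pass 70% of its speed; a pose out of reach is approached as far as the arm can. A call with a gripper value outside its range is refused whole. The fingers move at their own pace and stop on an object; "grip_force" is the grip in N (left out, the last holds). Time passes only in rows, so rows that do not move let the fingers close. It gives the time, the measured TCP pose, the force, the opening and the grip force at its end, in the units of the state.
- readout.state(): the state, without advancing time (a new reading comes with each control period).
- capture(name): name is "scene" or "top"; returns the picture (400x640x3 uint8, red, green, blue); there is no depth.
- camera_params(name): a dict with "camera_matrix" (3x3 intrinsics, pixels), "view" (4x4, takes a point from world to camera coordinates). Camera axes: x right, y down, z forward; pixel columns grow to the right and rows downward; lengths in mm; the calibration is good to about 2 mm. A picture is of the moment at which its call begins. camera_params takes no time and is no camera call.
- manip.finish_job(): hands the job in; it is judged then, once.
The state is a dict: "t": time; "qpos": joint angles; "joint_vel": joint speeds; "tau": joint torques, N m; "tcp_pos": TCP position; "eef_rot": TCP orientation; "wrist_force": force on the tool from outside, world axes, zero at the start; "torque": the same for the moment, N m; "grip_width": opening from 0.0 (shut) to 1.0 (fully open); "finger_force": force on a finger pad.
Only numpy, scipy, OpenCV 4.12 (cv2) and the standard library are available. Lean on these libraries where they do the work, as an engineer would, in place of code of your own. Each camera call takes 0.05 s, during which the arm holds its last target. There are 200 camera calls.

## Task

Slide the cover of the wooden seasoning box all the way open by its crossbar and put the pepper shaker that stands on the worktop away inside: stand it upright on the round cork mat, setting it down gently rather than dropping it. Then slide the cover fully shut again. Do not shift or upset the jar already in the box, nor the two spice jars out on the worktop.

Things in the scene. Friction and masses are not known exactly. Their poses are not given: they have to be found in the camera images.
- box: Wooden seasoning box, fixed, 176 (its x) x 276 (its y) x 115 mm (z), turned up to 0.3 rad from square. Origin: centre of its underside. Walls 8 mm, inner floor at z 8 mm. The bay to use is its +y half, under the cover.
- bay (a point): Centre of the floor of the box's +y bay, axes as the box's. Inside, the bay is 160 (x) x 132 mm (y); its mouth between the rails is 150 mm wide in x, rail tops 107 mm above this point. Two places, at x -36 and x +36 mm from here: a jar stands in one, the cork mat lies in the other; which is which changes.
- cover (a joint): Sliding cover, a pale wooden panel 156 x 267 x 6 mm in grooves, top face at z 111 mm. Value in m: 0 = fully shut, 0.135 = fully open, when it sticks out past the box's -y end and the bay is clear; it opens in the box's -y direction. May start up to 30 mm open. Stays where left; pushing takes 2 to 3 N; firm stops at both ends.
- cover_bar (a point): Centre of the raised crossbar on the cover: 90 mm long along the box's x, 14 mm thick along the box's y; stands from the cover's face (9 mm below this point) to 9 mm above it. Moves with the cover. Axes as the box's. Push on its +y face to open, on its -y face to shut.
- mat_top (a point): Centre of the top face of the round cork mat, 76 mm across, 3 mm thick, fixed on the box's floor (top at z 11 mm). Hidden under the cover at the start. Axes as the box's.
- shaker: The pepper shaker: clear glass body with grey contents and a grey domed top. Origin: centre of its underside.
- shaker_mid (a point): Centre of the same shaker, 45 mm above its foot. Round, 44 mm across, 90 mm tall, the top 16 mm narrowing to 34 mm; z up, about 0.1 kg. On the mat its top stays 4 mm below the cover. Stands loose on the worktop left of the box, its place swapped at random with the spice jars'.
- jar_mid (a point): Centre of the glass jar with a grey lid and white contents that already stands loose in the box: 54 mm across, 85 mm tall. Leave it where it is.
- spice_red_mid (a point): Centre of a glass spice jar with a dark red lid and red contents, loose on the worktop, 41 mm across, 105 mm tall. Leave it alone.
- spice_dark_mid (a point): Centre of a glass spice jar with a black lid , dark label and green contents, loose on the worktop, 41 mm across, 105 mm tall. Leave it alone.
Not all that is in view belongs to the job. What is shaped like the shaker but blue or pink is not meant.

How it is judged (in metres and radians):
On the way, in this order (a step that is already met when the one before it is completed fails the run):
1. the cover is slid open (at least 120 mm) (value of joint cover above 0.12 m), for 0.2 s.
2. the shaker stands upright on the cork mat, let go and at rest (horizontal distance between shaker_mid and mat_top below 0.018 m and angle between shaker_mid's own z axis and vertical below 0.12 rad and z of shaker_mid in the frame of mat_top below 0.05 m and linear speed of shaker below 0.03 m/s and contact force between the fingers and shaker below 0.05 N), for 0.3 s.
At the end, for the whole second after the job is handed in: The cover is shut to within 5 mm, with the shaker at rest inside, upright (within 0.12 rad) on the cork mat, its axis within 18 mm of the mat's centre; the jar in the box still stands upright (value of joint cover below 0.005 m and horizontal distance between shaker_mid and mat_top below 0.018 m and angle between each of shaker_mid, jar_mid's own z axis and vertical below 0.12 rad and z of shaker_mid in the frame of mat_top below 0.05 m and linear speed of shaker below 0.03 m/s); the robot touches nothing.
It fails at once if the jar in the box is shifted more than 15 mm or tipped (distance of jar_mid from where it was at the start of the episode above 0.015 m or angle between jar_mid's own z axis and vertical above 0.3 rad).
It fails at once if a spice jar on the worktop is shifted by more than 20 mm (distance of any of spice_red_mid, spice_dark_mid from where it was at the start of the episode above 0.02 m).
It fails at once if the shaker is dropped into the box (faster than 0.6 m/s inside it) (horizontal distance between shaker_mid and mat_top below 0.08 m and z of shaker_mid in the frame of mat_top below 0.12 m and linear speed of shaker above 0.6 m/s).
It also fails if it takes over 64 s, if anything falls off the work surface, if the arm or the gripper's body presses on something with over 40 N, if the wrist force passes 120 N, or if a joint passes its speed limit or range.

## Working session

There is one attempt and no reset: what is moved stays moved. The work goes in short steps, Python scripts to look and compute and a tool call to move; the robot and the scene stay as the last step left them, time stands still between calls to the robot, and variables do not carry over. Pictures are saved under pics/ and viewed, at most 10 in all, crops included, and the job is handed in when it is done.

Besides the shell and the picture viewer there is one more tool, called after "Emit:" in YAML: its name, and indented under it one key for each argument. arm_command: Moves the arm, as the interface text tells. Its arguments: {"type":"object","properties":{"commands":{"type":"array","items":{"type":"object","properties":{"jaw":{"type":"number"},"dp":{"type":"array","items":{"type":"number"}},"rotation":{"type":"array","items":{"type":"number"}}}}},"grip_force":{"type":"number"}},"required":["commands"]}

```bash
mkdir -p pics
python3 - <<'E'
from plant import readout,capture,camera_params
import cv2,numpy as np
s=readout.state();print({k:np.round(v,3).tolist() for k,v in s.items()})
for n in("scene","top"):
    cv2.imwrite(f"pics/{n}0.png",capture(n)[:,:,::-1]);p=camera_params(n);print(n,np.round(p["camera_matrix"],1).tolist(),np.round(p["view"],3).tolist())
E
```

```text
{'t': 0.0, 'qpos': [1.264, 0.537, -0.004, 1.539, 0.003, 1.067, -0.071], 'joint_vel': [0.001, 0.002, -0.0, -0.001, 0.0, 0.0, 0.001], 'tau': [-0.0, -58.341, 1.048, -25.91, 0.012, 0.01, 0.0], 'tcp_pos': [154.841, -630.639, 230.388], 'eef_rot': [-0.001, 0.993, 0.12, -0.0], 'wrist_force': [0.861, -0.696, -0.191], 'torque': [0.029, -0.011, -0.011], 'finger_force': 0.0, 'grip_width': 1.001}
scene [[495.9, 0.0, 309.9], [0.0, 495.9, 206.0], [0.0, 0.0, 1.0]] [[-0.704, -0.71, 0.018, 538.241], [-0.504, 0.482, -0.717, 258.341], [0.501, -0.514, -0.697, 743.16], [0.0, 0.0, 0.0, 1.0]]
top [[361.0, 0.0, 322.5], [0.0, 361.0, 192.2], [0.0, 0.0, 1.0]] [[-0.01, -1.0, 0.022, 200.111], [-1.0, 0.01, -0.029, 530.05], [0.028, -0.022, -0.999, 930.973], [0.0, 0.0, 0.0, 1.0]]
```

View pics/scene0.png

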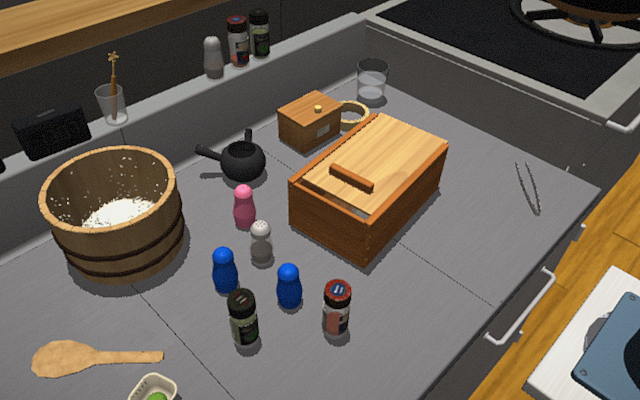

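View pics/top0.png

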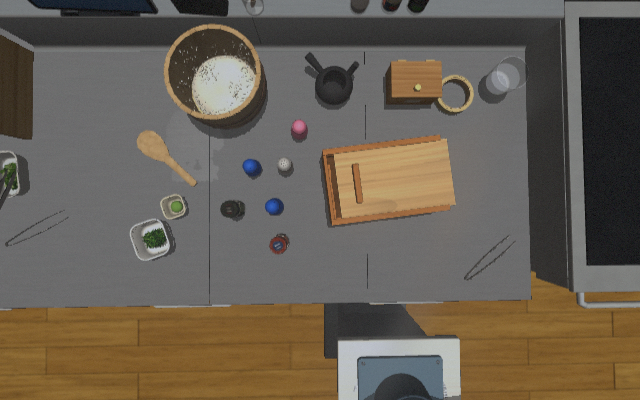

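The scene view shows the grey shaker at (261,242), between the pink and blue ones. The red jar is at (337,307) and the dark one at (243,320). In the top view the shaker is at (285,164), the box spans about (323–455, 137–225) and the bar is at (357,184). The cover starts slightly open, with the gap at the left end.

```bash
cat > h.py <<'E'
import numpy as np,cv2
from plant import readout,capture,camera_params
def ray(n,uv,z):
    p=camera_params(n);K=np.array(p["camera_matrix"]);V=np.array(p["view"]);R=V[:3,:3];c=-R.T@V[:3,3]
    d=R.T@np.linalg.inv(K)@np.array([*uv,1.]);return (c+d*(z-c[2])/d[2])[:2]
def proj(n,P):
    p=camera_params(n);q=np.array(p["view"])@np.array([*P,1.]);q=np.array(p["camera_matrix"])@q[:3];return q[:2]/q[2]
E
python3 - <<'E'
from h import *
im=cv2.imread("pics/top0.png");hsv=cv2.cvtColor(im,cv2.COLOR_BGR2HSV)
for (u,v) in [(340,184),(357,184),(400,180),(327,190),(380,145),(380,220)]:print((u,v),hsv[v,u])
sub=im[120:240,250:470];cv2.imwrite("pics/crop.png",cv2.resize(sub,None,fx=3.6,fy=3.6,interpolation=cv2.INTER_CUBIC))
E
```

```text
(340, 184) [ 17 112 175]
(357, 184) [ 13 156 162]
(400, 180) [ 16 112 191]
(327, 190) [ 11 129  73]
(380, 145) [ 14 157 158]
(380, 220) [16 30 94]
```

View pics/crop.png

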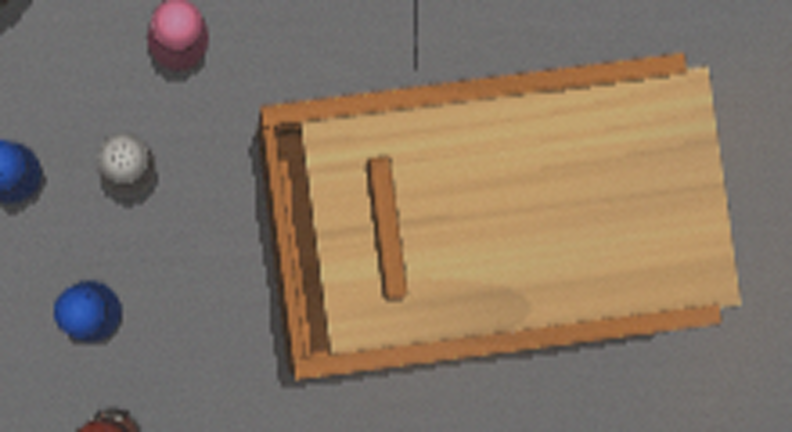

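The crop shows the rim corners at crop pixels (262,107), (297,381), (686,54) and (720,326). The bar runs from (379,158) to (395,299) and the shaker's dome is at (124,157).

Run:
```python
from h import *
f=lambda u,v:(250+(u+.5)/3.6-.5,120+(v+.5)/3.6-.5)
C=[ray("top",f(*p),115) for p in [(262,107),(297,381),(720,326),(686,54)]]
lt,lb,rb,rt=C
print(np.round(C,1).tolist(),[round(float(np.linalg.norm(C[i]-C[(i+1)%4])),1) for i in range(4)])
for d in (lt-rt,lb-rb):print("yaw of +y rel world y",np.arctan2(-d[0],d[1]))
d=lt-lb;yx=np.arctan2(d[1],d[0]);print("yaw x",yx)
d1=(lt-rt)+(lb-rb);ya=(np.arctan2(-d1[0],d1[1])+yx)/2
ux=np.array([np.cos(ya),np.sin(ya)]);uy=np.array([-ux[1],ux[0]])
c=np.mean(C,0);print("yaw",ya,"center",c)
b=[ray("top",f(*p),129) for p in [(379,158),(395,299)]];print("bar ends",b,np.linalg.norm(b[0]-b[1]))
B=np.mean([ray("top",f(*p),129) for p in[(368,159),(390,158),(384,300),(405,298)]],0)
r=B-c;print("bar",B,"in box",r@ux,r@uy)
cl=np.mean([ray("top",f(*p),111) for p in[(303,124),(330,352)]],0)-c;cr=np.mean([ray("top",f(*p),111) for p in[(709,67),(741,303)]],0)-c
print("cover ends y",cl@uy,cr@uy)
S=ray("top",f(124,157),85);print("shaker",S)
for n in("scene","top"):
  for z in(0,45,90):print(n,z,proj(n,[*S,z]).round(1))
red=ray("top",(278,244),105);drk=ray("top",(231,209),105);pink=ray("top",(299,128),88);bl=ray("top",(251,167),88);bl2=ray("top",(274,206),88)
for k,v in dict(red=red,drk=drk,pink=pink,bl=bl,bl2=bl2).items():print(k,v.round(),"dist to shaker",np.linalg.norm(v-S).round(),"dir",np.degrees(np.arctan2(*(v-S)[::-1])).round())
for x in(36,-36):print("place",x,(c+x*ux+64*uy).round(1))
```

```text
[[627.4, 196.4], [452.6, 175.9], [484.6, -95.4], [659.7, -77.0]] [176.0, 273.3, 176.1, 275.2]
yaw of +y rel world y 0.11767187122763856
yaw of +y rel world y 0.11726078742130373
yaw x 0.1163692802046527
yaw 0.11691817582741182 center [556.08340428  49.97293086]
bar ends [array([592.65740829, 123.52058566]), array([504.04212093, 114.61808803])] 89.06134749747623
bar [548.19403535 119.22697442] in box 0.24311440165589263 69.70154651440254
cover ends y 112.9619573650393 -153.24389726721105
shaker [599.38436712 287.01403959]
scene 0 [261.4 258.5]
scene 45 [260.1 241.9]
scene 90 [258.7 224. ]
top 0 [286.8 166.8]
top 45 [285.4 165. ]
top 90 [283.9 163. ]
red [411. 301.] dist to shaker 189.0 dir 176.0
drk [493. 408.] dist to shaker 161.0 dir 131.0
pink [683. 251.] dist to shaker 91.0 dir -23.0
bl [591. 365.] dist to shaker 78.0 dir 96.0
bl2 [498. 311.] dist to shaker 104.0 dir 167.0
place 36 [584.4 117.7]
place -36 [512.9 109.3]
```

Emit:
arm_command:
  commands:
    - {"jaw": 110, "dp": [0, 0, 0], "rotation": [0, 0, 0.124]}
    - {"jaw": 110, "dp": [2.8, -4.1, 0], "rotation": [0, 0, 0]}
    - {"jaw": 110, "dp": [2.8, -4.1, 0], "rotation": [0, 0, 0]}
    - {"jaw": 110, "dp": [2.8, -4.1, 0], "rotation": [0, 0, 0]}
    - {"jaw": 110, "dp": [2.8, -4.1, 0], "rotation": [0, 0, 0]}
    - {"jaw": 110, "dp": [2.8, -4.1, 0], "rotation": [0, 0, 0]}
    - {"jaw": 110, "dp": [2.8, -4.1, 0], "rotation": [0, 0, 0]}
    - {"jaw": 110, "dp": [2.8, -4.1, 0], "rotation": [0, 0, 0]}
  grip_force: 20

```text
t: 1.1
tcp_pos: [316.6, -321.7, 231.2]
eef_rot: [-0.0, 0.998, 0.058, -0.0]
wrist_force: [-0.3, -0.9, 0.7]
grip_width: 0.57
finger_force: 0.0
```

Emit:
arm_command:
  commands:
    - {"jaw": 110, "dp": [2.8, -4.1, 0], "rotation": [0, 0, 0]}
    - {"jaw": 110, "dp": [2.8, -4.1, 0], "rotation": [0, 0, 0]}
    - {"jaw": 110, "dp": [2.8, -4.1, 0], "rotation": [0, 0, 0]}
    - {"jaw": 110, "dp": [2.8, -4.1, 0], "rotation": [0, 0, 0]}
    - {"jaw": 110, "dp": [2.8, -4.1, 0], "rotation": [0, 0, 0]}
    - {"jaw": 110, "dp": [2.8, -4.1, 0], "rotation": [0, 0, 0]}
    - {"jaw": 110, "dp": [2.8, -4.1, 0], "rotation": [0, 0, 0]}
    - {"jaw": 110, "dp": [2.8, -4.1, 0], "rotation": [0, 0, 0]}

```text
t: 2.1
tcp_pos: [500.8, 29.8, 231.1]
eef_rot: [0.0, 0.998, 0.058, -0.0]
wrist_force: [1.3, -0.3, 0.2]
grip_width: 0.573
finger_force: 0.0
```

```bash
cat >> h.py <<'E'
from scipy.spatial.transform import Rotation as Ro
def need(x,y,z,yaw):
    s=readout.state();q=s["eef_rot"];R=Ro.from_quat([q[1],q[2],q[3],q[0]]);p=np.array(s["tcp_pos"])
    m=R.as_matrix();phi=np.arctan2(m[1,0],m[0,0]);T=Ro.from_euler("z",yaw)*Ro.from_quat([1,0,0,0])
    print("t",round(s["t"],2),"tcp",p.round(1),"yaw",round(phi,3),"tilt",round(float(np.arccos(-m[2,2])),3),"dp cm",(R.inv().apply(np.array([x,y,z])-p)/10).round(2),"rot",(R.inv()*T).as_rotvec().round(3),"F",np.round(s["wrist_force"],1),"w",round(s["grip_width"],3),"ff",round(s["finger_force"],1),"q",np.round(s["qpos"],2))
E
python3 -c "
from h import *
need(548.2,119.2,200,.117)"
```

```text
t 2.1 tcp [500.8  29.8 231.1] yaw 0.116 tilt 0.0 dp cm [ 5.74 -8.33  3.1 ] rot [ 0.     0.    -0.001] F [ 1.3 -0.3  0.2] w 0.573 ff 0.0 q [ 0.17  0.31 -0.39  1.91  0.14  0.95 -1.74]
```

Emit:
arm_command:
  commands:
    - {"jaw": 110, "dp": [2.9, -4.2, 0], "rotation": [0, 0, 0]}
    - {"jaw": 110, "dp": [2.8, -4.1, 0], "rotation": [0, 0, 0]}
    - {"jaw": 110, "dp": [0, 0, 3.1], "rotation": [0, 0, 0]}
    - {"jaw": 110, "dp": [0, 0, 2.5], "rotation": [0, 0, 0]}
    - {"jaw": 110, "dp": [0, 0, 0], "rotation": [0, 0, 0]}

```text
t: 2.72
tcp_pos: [545.7, 117.1, 173.3]
eef_rot: [0.0, 0.998, 0.058, -0.002]
wrist_force: [-0.2, -0.2, -0.2]
grip_width: 0.568
finger_force: 0.0
```

```bash
python3 -c "
from h import *
need(548.2,119.2,118,.117)
cv2.imwrite('pics/s1.png',capture('scene')[60:300,200:500,::-1])"
```

```text
t 2.73 tcp [545.7 117.1 173.3] yaw 0.117 tilt 0.005 dp cm [ 0.3  -0.18  5.53] rot [0.001 0.005 0.   ] F [-0.2 -0.2 -0.2] w 0.568 ff 0.0 q [ 0.    0.49 -0.39  1.81  0.23  0.89 -1.94]
```

View pics/s1.png

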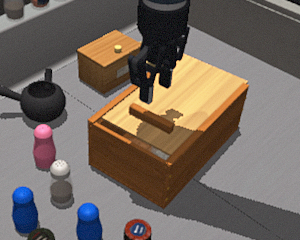

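The fingers straddle the bar, which is at about (152,118) in this crop.

Emit:
arm_command:
  commands:
    - {"jaw": 110, "dp": [0.3, -0.2, 2.8], "rotation": [0, 0, 0]}
    - {"jaw": 110, "dp": [0, 0, 2.7], "rotation": [0, 0, 0]}
    - {"jaw": 110, "dp": [0, 0, 0], "rotation": [0, 0, 0]}
    - {"jaw": 255, "dp": [0, 0, 0], "rotation": [0, 0, 0]}
    - {"jaw": 255, "dp": [0, 0, 0], "rotation": [0, 0, 0]}
    - {"jaw": 255, "dp": [0, 0, 0], "rotation": [0, 0, 0]}
    - {"jaw": 255, "dp": [0, 0, 0], "rotation": [0, 0, 0]}
  grip_force: 25

```text
t: 3.65
tcp_pos: [551.3, 120.0, 122.0]
eef_rot: [0.0, 0.998, 0.058, 0.001]
wrist_force: [-0.5, -1.3, 7.1]
grip_width: 0.157
finger_force: 27.2
```

```bash
python3 -c "
from h import *
need(548.2,119.2,118,.117)"
```

```text
t 3.65 tcp [551.3 120.  122. ] yaw 0.117 tilt 0.003 dp cm [-0.32  0.04  0.4 ] rot [ 0.    -0.003 -0.   ] F [-0.5 -1.3  7.1] w 0.157 ff 27.2 q [-0.02  0.56 -0.36  1.84  0.27  0.79 -1.98]
```

Emit:
arm_command:
  commands:
    - {"jaw": 255, "dp": [0, 1.0, -0.1], "rotation": [0, 0, 0]}
    - {"jaw": 255, "dp": [0, 2.0, 0], "rotation": [0, 0, 0]}
    - {"jaw": 255, "dp": [0, 2.0, 0], "rotation": [0, 0, 0]}
    - {"jaw": 255, "dp": [0, 2.0, 0], "rotation": [0, 0, 0]}
    - {"jaw": 255, "dp": [0, 2.0, 0], "rotation": [0, 0, 0]}
    - {"jaw": 255, "dp": [0, 1.5, 0], "rotation": [0, 0, 0]}
    - {"jaw": 255, "dp": [0, 0.5, 0], "rotation": [0, 0, 0]}
    - {"jaw": 255, "dp": [0, 0, 0], "rotation": [0, 0, 0]}

```text
t: 4.65
tcp_pos: [564.6, 8.1, 122.0]
eef_rot: [0.001, 0.998, 0.057, 0.001]
wrist_force: [4.9, 0.0, 2.3]
grip_width: 0.155
finger_force: 26.8
```

```bash
python3 -c "
from h import *
need(551.3,120,122,.117)"
```

```text
t 4.65 tcp [564.6   8.1 122. ] yaw 0.115 tilt 0.003 dp cm [ -0.04 -11.27  -0.02] rot [ 0.002 -0.003 -0.002] F [4.9 0.  2.3] w 0.155 ff 26.8 q [ 0.17  0.56 -0.35  1.84  0.26  0.79 -1.77]
```

Emit:
arm_command:
  commands:
    - {"jaw": 255, "dp": [0, 0.4, 0], "rotation": [0, 0, 0]}
    - {"jaw": 255, "dp": [0, 0.3, 0], "rotation": [0, 0, 0]}
    - {"jaw": 255, "dp": [0, 0, 0], "rotation": [0, 0, 0]}

```text
t: 5.03
tcp_pos: [565.3, 2.3, 122.0]
eef_rot: [0.0, 0.998, 0.058, 0.001]
wrist_force: [5.5, 1.5, 2.2]
grip_width: 0.149
finger_force: 26.7
```

```bash
python3 -c "
from h import *
need(551.3,120,122,.117)"
```

```text
t 5.03 tcp [565.3   2.3 122. ] yaw 0.116 tilt 0.003 dp cm [-3.000e-02 -1.185e+01 -1.000e-02] rot [ 0.001 -0.003 -0.001] F [5.5 1.5 2.2] w 0.149 ff 26.7 q [ 0.18  0.56 -0.35  1.84  0.26  0.79 -1.76]
```

Emit:
arm_command:
  commands:
    - {"jaw": 82, "dp": [0, 0, 0], "rotation": [0, 0, 0]}
    - {"jaw": 82, "dp": [0, 0, 0], "rotation": [0, 0, 0]}
    - {"jaw": 82, "dp": [0, 0, -2], "rotation": [0, 0, 0]}
    - {"jaw": 82, "dp": [0, 0, -4], "rotation": [0, 0, 0]}
    - {"jaw": 82, "dp": [0, -4, -4], "rotation": [0, 0, 0]}
    - {"jaw": 82, "dp": [0.4, -5, 0], "rotation": [0, 0, 0]}
    - {"jaw": 82, "dp": [0.4, -5, 0], "rotation": [0, 0, 0]}
    - {"jaw": 82, "dp": [0.4, -5, 0], "rotation": [0, 0, 0]}

```text
t: 6.02
tcp_pos: [552.7, 194.3, 220.9]
eef_rot: [0.001, 0.998, 0.058, -0.001]
wrist_force: [0.3, 0.4, 0.2]
grip_width: 0.678
finger_force: 0.0
```

Emit:
arm_command:
  commands:
    - {"jaw": 82, "dp": [3.0, -5, 0], "rotation": [0, 0, 0]}
    - {"jaw": 82, "dp": [2.6, -4, 0], "rotation": [0, 0, 0]}
    - {"jaw": 82, "dp": [0, 0, 0], "rotation": [0, 0, 0]}

```text
t: 6.4
tcp_pos: [597.6, 293.6, 220.2]
eef_rot: [-0.001, 0.998, 0.061, -0.001]
wrist_force: [0.1, -1.3, 0.0]
grip_width: 0.682
finger_force: 0.0
```

```bash
python3 -c "
from h import *
need(599.4,287,40,.117)
a=capture('top');b=capture('scene')
cv2.imwrite('pics/m1.png',np.vstack([cv2.resize(a[110:240,220:460],(720,390))[:,:,::-1],cv2.resize(b[80:280,200:470],(270,200))[:,:,::-1].copy() if 0 else cv2.copyMakeBorder(b[80:280,200:470,::-1],0,0,0,450,cv2.BORDER_CONSTANT)]))"
```

```text
t 6.4 tcp [597.6 293.6 220.2] yaw 0.122 tilt 0.003 dp cm [ 0.13  0.7  18.01] rot [-0.002  0.002  0.005] F [ 0.1 -1.3  0. ] w 0.682 ff 0.0 q [-0.25  0.61 -0.42  1.48  0.26  1.11 -2.17]
```

View pics/m1.png

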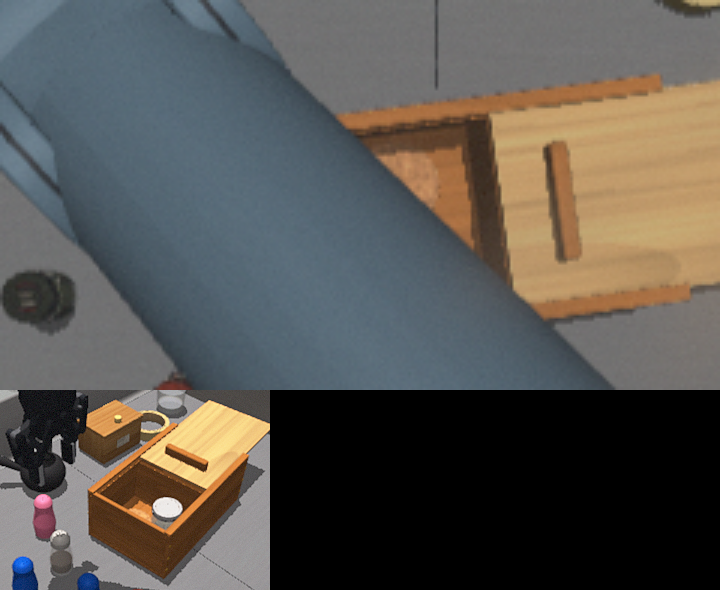

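The cover is open. The mat, a pinkish disc, is in the +x place, and the jar with the grey lid is in the −x place. Now I descend over the shaker and look from close by.

Emit:
arm_command:
  commands:
    - {"jaw": 82, "dp": [0.1, 0.7, 4], "rotation": [0, 0, 0.005]}
    - {"jaw": 82, "dp": [0, 0, 4], "rotation": [0, 0, 0]}
    - {"jaw": 82, "dp": [0, 0, 2], "rotation": [0, 0, 0]}
    - {"jaw": 82, "dp": [0, 0, 0], "rotation": [0, 0, 0]}

```text
t: 7.0
tcp_pos: [599.7, 281.5, 120.2]
eef_rot: [0.001, 0.998, 0.056, -0.001]
wrist_force: [0.0, 0.3, 1.2]
grip_width: 0.683
finger_force: 0.0
```

```bash
python3 -c "
from h import *
need(599.4,287,40,.117)
b=capture('scene')
cv2.imwrite('pics/g1.png',cv2.resize(b[130:300,190:350,::-1],None,fx=3,fy=3))"
```

```text
t 7.0 tcp [599.7 281.5 120.2] yaw 0.111 tilt 0.003 dp cm [ 0.05 -0.56  8.02] rot [ 0.002  0.003 -0.006] F [0.  0.3 1.2] w 0.683 ff 0.0 q [-0.25  0.72 -0.39  1.56  0.31  0.93 -2.2 ]
```

View pics/g1.png

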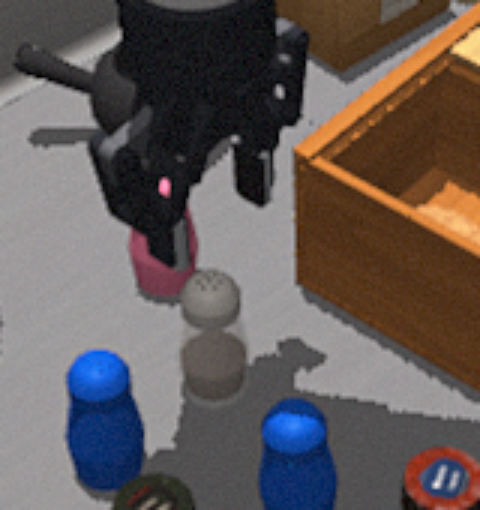

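The fingertips, at crop (175,260) and (255,200), straddle the shaker's axis at (212,290). There's a small y offset to correct before going down.

Emit:
arm_command:
  commands:
    - {"jaw": 82, "dp": [0, -0.5, 0], "rotation": [0, 0, 0]}
    - {"jaw": 82, "dp": [0, 0, 0], "rotation": [0, 0, 0]}
    - {"jaw": 82, "dp": [0, 0, 0], "rotation": [0, 0, 0]}

```text
t: 7.42
tcp_pos: [600.2, 288.2, 122.0]
eef_rot: [-0.0, 0.998, 0.056, 0.001]
wrist_force: [-0.4, 0.1, 0.3]
grip_width: 0.68
finger_force: 0.0
```

```bash
python3 -c "
from h import *
need(599.4,287,40,.117)"
```

```text
t 7.42 tcp [600.2 288.2 122. ] yaw 0.112 tilt 0.001 dp cm [-0.1   0.12  8.2 ] rot [-0.    -0.001 -0.005] F [-0.4  0.1  0.3] w 0.68 ff 0.0 q [-0.26  0.72 -0.39  1.55  0.31  0.93 -2.21]
```

Emit:
arm_command:
  commands:
    - {"jaw": 82, "dp": [-0.1, 0.1, 2.5], "rotation": [0, 0, 0]}
    - {"jaw": 82, "dp": [0, 0, 3], "rotation": [0, 0, 0]}
    - {"jaw": 82, "dp": [0, 0, 2.7], "rotation": [0, 0, 0]}
    - {"jaw": 82, "dp": [0, 0, 0], "rotation": [0, 0, 0]}
    - {"jaw": 255, "dp": [0, 0, 0], "rotation": [0, 0, 0]}
    - {"jaw": 255, "dp": [0, 0, 0], "rotation": [0, 0, 0]}
    - {"jaw": 255, "dp": [0, 0, 0], "rotation": [0, 0, 0]}
  grip_force: 25

```text
t: 8.3
tcp_pos: [600.0, 287.7, 40.9]
eef_rot: [-0.001, 0.998, 0.056, 0.001]
wrist_force: [-0.0, 0.3, 4.4]
grip_width: 0.427
finger_force: 25.3
```

```bash
python3 -c "
from h import *
need(599.4,287,40,.117)"
```

```text
t 8.3 tcp [600.  287.7  40.9] yaw 0.112 tilt 0.003 dp cm [-0.07  0.06  0.09] rot [-0.001 -0.002 -0.005] F [-0.   0.3  4.4] w 0.427 ff 25.3 q [-0.28  0.82 -0.35  1.58  0.36  0.8  -2.24]
```

Emit:
arm_command:
  commands:
    - {"jaw": 255, "dp": [0, 0, -1.5], "rotation": [0, 0, 0]}
    - {"jaw": 255, "dp": [0, 0, -1.5], "rotation": [0, 0, 0]}
    - {"jaw": 255, "dp": [0, 0, 0], "rotation": [0, 0, 0]}
  grip_force: 35

```text
t: 8.68
tcp_pos: [600.2, 287.2, 71.3]
eef_rot: [-0.001, 0.998, 0.056, 0.001]
wrist_force: [0.3, 0.2, -2.2]
grip_width: 0.422
finger_force: 34.3
```

```bash
python3 -c "
from h import *
need(599.4,287,70,.117)
b=capture('scene')
cv2.imwrite('pics/g2.png',cv2.resize(b[130:300,190:350,::-1],None,fx=3.5,fy=3.5))"
```

```text
t 8.68 tcp [600.2 287.2  71.3] yaw 0.112 tilt 0.003 dp cm [-0.08  0.01  0.13] rot [-0.001 -0.003 -0.005] F [ 0.3  0.2 -2.2] w 0.422 ff 34.3 q [-0.27  0.78 -0.37  1.58  0.34  0.85 -2.23]
```

View pics/g2.png

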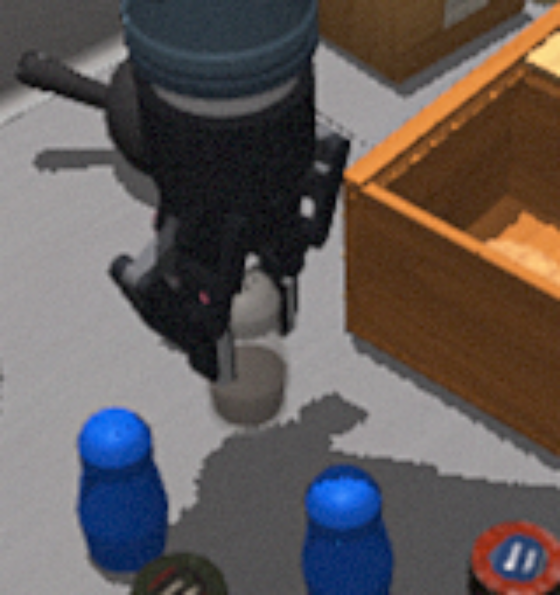

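The shaker is held at its waist, upright and lifted, with its foot at crop (250,410). I carry it over the mat.

Emit:
arm_command:
  commands:
    - {"jaw": 255, "dp": [0, 0, -4], "rotation": [0, 0, 0]}
    - {"jaw": 255, "dp": [0, 0, -4.5], "rotation": [0, 0, 0]}
    - {"jaw": 255, "dp": [-0.2, 1.7, -1.5], "rotation": [0, 0, 0]}
    - {"jaw": 255, "dp": [-0.9, 4, 0], "rotation": [0, 0, 0]}
    - {"jaw": 255, "dp": [-0.9, 4, 0], "rotation": [0, 0, 0]}
    - {"jaw": 255, "dp": [-0.9, 4, 0], "rotation": [0, 0, 0]}
    - {"jaw": 255, "dp": [-0.6, 3, 0], "rotation": [0, 0, 0]}
    - {"jaw": 255, "dp": [0, 0, 0], "rotation": [0, 0, 0]}

```text
t: 9.72
tcp_pos: [582.1, 111.5, 167.8]
eef_rot: [0.002, 0.999, 0.053, -0.001]
wrist_force: [-0.4, 0.4, -0.6]
grip_width: 0.419
finger_force: 34.8
```

Emit:
arm_command:
  commands:
    - {"jaw": 255, "dp": [0, 0, 0], "rotation": [0, 0, 0]}
    - {"jaw": 255, "dp": [0, 0, 0], "rotation": [0, 0, 0]}

```text
t: 9.98
tcp_pos: [582.5, 118.2, 168.9]
eef_rot: [-0.0, 0.998, 0.057, -0.0]
wrist_force: [-0.1, 0.8, -1.2]
grip_width: 0.42
finger_force: 34.8
```

```bash
python3 -c "
from h import *
need(584.4,117.7,52,.117)
a=capture('top');b=capture('scene')
cv2.imwrite('pics/p1.png',np.hstack([cv2.resize(a[110:240,290:420,::-1],(390,390)),cv2.resize(b[90:285,270:450,::-1],(360,390))]))"
```

```text
t 9.97 tcp [582.5 118.2 168.9] yaw 0.114 tilt 0.001 dp cm [ 0.19  0.07 11.69] rot [-0.001  0.001 -0.003] F [-0.1  0.8 -1.2] w 0.42 ff 34.8 q [ 0.03  0.55 -0.41  1.72  0.26  0.92 -1.95]
```

View pics/p1.png

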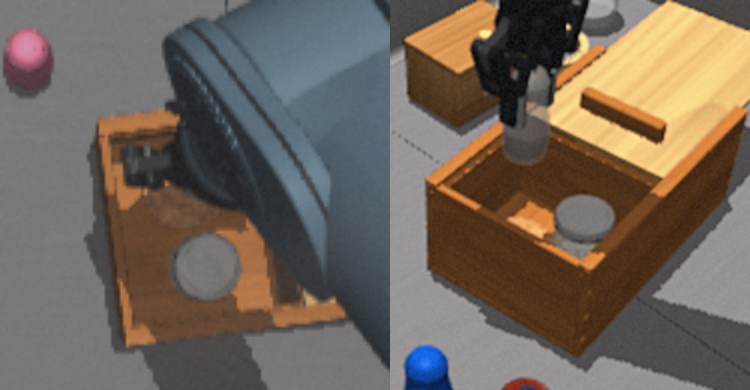

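The shaker hangs over the +x half of the bay with the jar clear of it, its lid at crop (206,266). Now I lower it.

Emit:
arm_command:
  commands:
    - {"jaw": 255, "dp": [0.2, 0.1, 1], "rotation": [0, 0, 0]}
    - {"jaw": 255, "dp": [0, 0, 2.5], "rotation": [0, 0, 0]}
    - {"jaw": 255, "dp": [0, 0, 2.5], "rotation": [0, 0, 0]}
    - {"jaw": 255, "dp": [0, 0, 2.5], "rotation": [0, 0, 0]}
    - {"jaw": 255, "dp": [0, 0, 1.5], "rotation": [0, 0, 0]}
    - {"jaw": 255, "dp": [0, 0, 0.8], "rotation": [0, 0, 0]}
    - {"jaw": 255, "dp": [0, 0, 0.3], "rotation": [0, 0, 0]}
    - {"jaw": 255, "dp": [0, 0, 0], "rotation": [0, 0, 0]}

```text
t: 11.08
tcp_pos: [585.4, 116.2, 58.7]
eef_rot: [-0.0, 0.998, 0.056, 0.0]
wrist_force: [-0.6, -0.7, -0.8]
grip_width: 0.421
finger_force: 34.8
```

```bash
python3 -c "
from h import *
need(584.4,117.7,52,.117)"
```

```text
t 11.07 tcp [585.4 116.2  58.7] yaw 0.112 tilt 0.001 dp cm [-0.09 -0.16  0.67] rot [-0.    -0.001 -0.005] F [-0.6 -0.7 -0.8] w 0.421 ff 34.8 q [-0.02  0.71 -0.35  1.77  0.34  0.72 -2.01]
```

Emit:
arm_command:
  commands:
    - {"jaw": 255, "dp": [0, -0.1, 0.3], "rotation": [0, 0, 0]}
    - {"jaw": 255, "dp": [0, 0, 0.2], "rotation": [0, 0, 0]}
    - {"jaw": 255, "dp": [0, 0, 0.1], "rotation": [0, 0, 0]}
    - {"jaw": 255, "dp": [0, 0, 0.0], "rotation": [0, 0, 0]}

```text
t: 11.58
tcp_pos: [584.8, 117.1, 52.2]
eef_rot: [0.0, 0.998, 0.056, -0.0]
wrist_force: [-0.2, -0.7, -1.6]
grip_width: 0.423
finger_force: 34.8
```

```bash
python3 -c "
from h import *
need(584.4,117.7,52,.117)"
```

```text
t 11.57 tcp [584.8 117.1  52.2] yaw 0.112 tilt 0.0 dp cm [-0.04 -0.07  0.02] rot [ 0.     0.    -0.005] F [-0.2 -0.7 -1.6] w 0.423 ff 34.8 q [-0.02  0.71 -0.35  1.77  0.35  0.71 -2.01]
```

Emit:
arm_command:
  commands:
    - {"jaw": 255, "dp": [0, 0, 0.1], "rotation": [0, 0, 0]}
    - {"jaw": 255, "dp": [0, 0, 0], "rotation": [0, 0, 0]}

```text
t: 11.82
tcp_pos: [585.2, 117.2, 51.9]
eef_rot: [0.0, 0.998, 0.056, 0.0]
wrist_force: [-1.0, -0.7, 5.5]
grip_width: 0.423
finger_force: 35.4
```

Emit:
arm_command:
  commands:
    - {"jaw": 255, "dp": [0, 0, 0.1], "rotation": [0, 0, 0]}
    - {"jaw": 255, "dp": [0, 0, 0], "rotation": [0, 0, 0]}

```text
t: 12.08
tcp_pos: [585.5, 117.3, 51.8]
eef_rot: [0.0, 0.998, 0.056, 0.001]
wrist_force: [-3.5, 0.2, 13.3]
grip_width: 0.421
finger_force: 36.3
```

Emit:
arm_command:
  commands:
    - {"jaw": 255, "dp": [0, 0, -0.1], "rotation": [0, 0, 0]}
    - {"jaw": 75, "dp": [0, 0, 0], "rotation": [0, 0, 0]}
    - {"jaw": 75, "dp": [0, 0, 0], "rotation": [0, 0, 0]}
    - {"jaw": 75, "dp": [0, 0, 0], "rotation": [0, 0, 0]}
    - {"jaw": 75, "dp": [0, 0, -2], "rotation": [0, 0, 0]}
    - {"jaw": 75, "dp": [0, 0, -3], "rotation": [0, 0, 0]}
    - {"jaw": 75, "dp": [0, 0, -4], "rotation": [0, 0, 0]}
    - {"jaw": 75, "dp": [0, 0, -4], "rotation": [0, 0, 0]}

```text
t: 13.08
tcp_pos: [585.0, 117.2, 183.9]
eef_rot: [-0.0, 0.998, 0.056, 0.001]
wrist_force: [0.5, 0.4, 0.4]
grip_width: 0.702
finger_force: 0.0
```

```bash
python3 -c "
from h import *
need(566.0,-3.0,190,.117)
b=capture('scene')
cv2.imwrite('pics/p2.png',cv2.resize(b[90:285,270:450,::-1],None,fx=3,fy=3))"
```

```text
t 13.07 tcp [585.  117.2 183.9] yaw 0.112 tilt 0.001 dp cm [-3.23 11.74 -0.61] rot [-0.    -0.001 -0.005] F [0.5 0.4 0.4] w 0.702 ff 0.0 q [ 0.03  0.54 -0.42  1.71  0.26  0.95 -1.94]
```

View pics/p2.png

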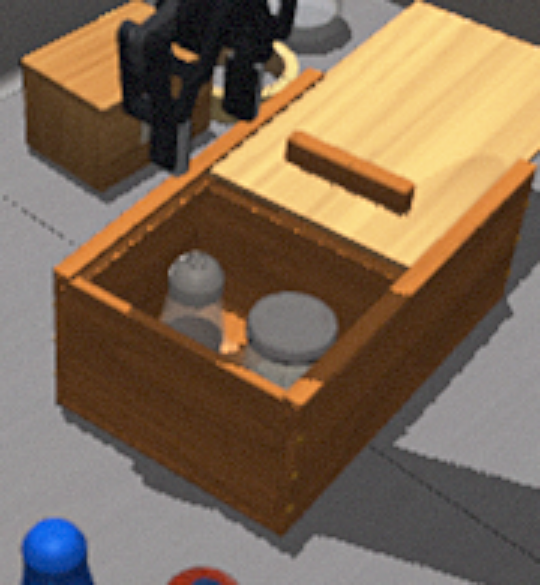

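The shaker stands upright on the mat, dome at crop (193,275), and the jar is undisturbed. Back to the bar to shut the cover.

Emit:
arm_command:
  commands:
    - {"jaw": 100, "dp": [-0.8, 2.8, 0], "rotation": [0, 0, 0.005]}
    - {"jaw": 110, "dp": [-1.2, 4.2, 0], "rotation": [0, 0, 0]}
    - {"jaw": 110, "dp": [-1.2, 4.2, 0], "rotation": [0, 0, 0]}
    - {"jaw": 110, "dp": [0, 0, 0], "rotation": [0, 0, 0]}
    - {"jaw": 110, "dp": [0, 0, 0], "rotation": [0, 0, 0]}
    - {"jaw": 110, "dp": [0, 0, 0], "rotation": [0, 0, 0]}

```text
t: 13.88
tcp_pos: [565.4, 4.1, 181.8]
eef_rot: [-0.0, 0.999, 0.055, 0.0]
wrist_force: [0.2, 0.4, 0.1]
grip_width: 0.566
finger_force: 0.0
```

```bash
python3 -c "
from h import *
need(565.3,2.3,122.5,.117)
print('shaker',ray('scene',(334.3,181.7),96))"
```

```text
t 13.88 tcp [565.4   4.1 181.8] yaw 0.109 tilt 0.001 dp cm [-0.04  0.18  5.93] rot [-0.001 -0.001 -0.008] F [0.2 0.4 0.1] w 0.566 ff 0.0 q [ 0.22  0.49 -0.41  1.79  0.24  0.91 -1.75]
shaker [580.8200345  121.68360124]
```

Emit:
arm_command:
  commands:
    - {"jaw": 110, "dp": [0, 0.2, 3], "rotation": [0, 0, -0.008]}
    - {"jaw": 110, "dp": [0, 0, 2.8], "rotation": [0, 0, 0]}
    - {"jaw": 110, "dp": [0, 0, 0], "rotation": [0, 0, 0]}
    - {"jaw": 255, "dp": [0, 0, 0], "rotation": [0, 0, 0]}
    - {"jaw": 255, "dp": [0, 0, 0], "rotation": [0, 0, 0]}
    - {"jaw": 255, "dp": [0, 0, 0], "rotation": [0, 0, 0]}
    - {"jaw": 255, "dp": [0, 0, 0], "rotation": [0, 0, 0]}
  grip_force: 25

```text
t: 14.75
tcp_pos: [566.4, 0.9, 124.7]
eef_rot: [-0.0, 0.998, 0.058, 0.001]
wrist_force: [-0.7, 1.8, 6.3]
grip_width: 0.154
finger_force: 26.4
```

```bash
python3 -c "
from h import *
need(549.6,136.4,122.5,.117)"
```

```text
t 14.75 tcp [566.4   0.9 124.7] yaw 0.115 tilt 0.003 dp cm [ -0.12 -13.66   0.22] rot [-0.    -0.003 -0.002] F [-0.7  1.8  6.3] w 0.154 ff 26.4 q [ 0.21  0.56 -0.38  1.83  0.28  0.8  -1.77]
```

Emit:
arm_command:
  commands:
    - {"jaw": 255, "dp": [0, -1, -0.1], "rotation": [0, 0, 0]}
    - {"jaw": 255, "dp": [0, -2.2, 0], "rotation": [0, 0, 0]}
    - {"jaw": 255, "dp": [0, -2.2, 0], "rotation": [0, 0, 0]}
    - {"jaw": 255, "dp": [0, -2.2, 0], "rotation": [0, 0, 0]}
    - {"jaw": 255, "dp": [0, -2.2, 0], "rotation": [0, 0, 0]}
    - {"jaw": 255, "dp": [0, -2, 0], "rotation": [0, 0, 0]}
    - {"jaw": 255, "dp": [0, -0.8, 0], "rotation": [0, 0, 0]}
    - {"jaw": 255, "dp": [0, 0, 0], "rotation": [0, 0, 0]}

```text
t: 15.75
tcp_pos: [551.3, 127.2, 124.7]
eef_rot: [-0.001, 0.998, 0.058, 0.001]
wrist_force: [2.0, 2.2, 3.3]
grip_width: 0.153
finger_force: 26.0
```

Emit:
arm_command:
  commands:
    - {"jaw": 255, "dp": [0, -0.4, 0], "rotation": [0, 0, 0]}
    - {"jaw": 255, "dp": [0, 0, 0], "rotation": [0, 0, 0]}
    - {"jaw": 255, "dp": [0, 0, 0], "rotation": [0, 0, 0]}

```text
t: 16.12
tcp_pos: [551.1, 129.0, 124.7]
eef_rot: [0.0, 0.998, 0.057, 0.0]
wrist_force: [2.0, -0.5, 4.8]
grip_width: 0.152
finger_force: 26.2
```

```bash
python3 -c "
from h import *
need(549.6,136.4,122.5,.117)"
```

```text
t 16.12 tcp [551.1 129.  124.7] yaw 0.114 tilt 0.001 dp cm [-0.06 -0.75  0.22] rot [ 0.    -0.001 -0.003] F [ 2.  -0.5  4.8] w 0.152 ff 26.2 q [-0.01  0.57 -0.39  1.83  0.29  0.8  -2.01]
```

Not at the stop yet, as there's no reaction force. I keep nudging.

Emit:
arm_command:
  commands:
    - {"jaw": 255, "dp": [0, -0.3, 0], "rotation": [0, 0, 0]}
    - {"jaw": 255, "dp": [0, -0.2, 0], "rotation": [0, 0, 0]}
    - {"jaw": 255, "dp": [0, 0, 0], "rotation": [0, 0, 0]}

```text
t: 16.5
tcp_pos: [550.5, 133.6, 124.7]
eef_rot: [0.0, 0.998, 0.057, 0.0]
wrist_force: [1.8, -1.0, 5.8]
grip_width: 0.153
finger_force: 26.3
```

Emit:
arm_command:
  commands:
    - {"jaw": 255, "dp": [0, -0.3, 0], "rotation": [0, 0, 0]}
    - {"jaw": 255, "dp": [0, 0, 0], "rotation": [0, 0, 0]}

```text
t: 16.75
tcp_pos: [550.4, 134.5, 124.7]
eef_rot: [0.002, 0.998, 0.056, 0.0]
wrist_force: [2.6, -5.6, 7.0]
grip_width: 0.154
finger_force: 26.4
```

Emit:
arm_command:
  commands:
    - {"jaw": 255, "dp": [0, -0.3, 0], "rotation": [0, 0, 0]}
    - {"jaw": 255, "dp": [0, 0, 0], "rotation": [0, 0, 0]}

```text
t: 17.0
tcp_pos: [550.4, 134.6, 124.6]
eef_rot: [0.003, 0.998, 0.055, -0.0]
wrist_force: [2.2, -10.1, 10.8]
grip_width: 0.148
finger_force: 26.7
```

At the stop after 134.6 mm of travel, with the reaction force rising. Release and retreat.

Emit:
arm_command:
  commands:
    - {"jaw": 110, "dp": [0, 0, 0], "rotation": [0, 0, 0]}
    - {"jaw": 110, "dp": [0, 0.5, 0], "rotation": [0, 0, 0]}
    - {"jaw": 110, "dp": [0, 0, 0], "rotation": [0, 0, 0]}
    - {"jaw": 110, "dp": [0, 0, -3], "rotation": [0, 0, 0]}
    - {"jaw": 110, "dp": [0, 0, -5], "rotation": [0, 0, 0]}
    - {"jaw": 110, "dp": [-1.5, 5, -2], "rotation": [0, 0, 0]}
    - {"jaw": 110, "dp": [-1.5, 5, 0], "rotation": [0, 0, 0]}
    - {"jaw": 110, "dp": [-1.5, 5, 0], "rotation": [0, 0, 0]}

```text
t: 18.0
tcp_pos: [521.8, -19.9, 224.5]
eef_rot: [-0.0, 0.998, 0.058, 0.0]
wrist_force: [0.8, -0.3, -0.1]
grip_width: 0.566
finger_force: 0.0
```

Emit:
arm_command:
  commands:
    - {"jaw": 110, "dp": [-1.5, 5, 0], "rotation": [0, 0, 0]}
    - {"jaw": 110, "dp": [-1.5, 5, 0], "rotation": [0, 0, 0]}
    - {"jaw": 110, "dp": [-1.5, 5, 0], "rotation": [0, 0, 0]}
    - {"jaw": 110, "dp": [-1.5, 5, 0], "rotation": [0, 0, 0]}
    - {"jaw": 110, "dp": [0, 0, 0], "rotation": [0, 0, 0]}

```text
t: 18.62
tcp_pos: [483.8, -228.9, 223.8]
eef_rot: [0.001, 0.999, 0.054, -0.001]
wrist_force: [0.7, -0.3, 1.2]
grip_width: 0.569
finger_force: 0.0
```

```bash
python3 -c "
from h import *
need(549.6,136.4,122.5,.117)
a=capture('top');b=capture('scene')
cv2.imwrite('pics/f1.png',np.hstack([cv2.resize(a[110:240,210:470,::-1],(520,260)),cv2.resize(b[100:360,220:460,::-1],(240,260))]))"
```

```text
t 18.62 tcp [ 483.8 -228.9  223.8] yaw 0.107 tilt 0.002 dp cm [ 10.47 -35.63  10.07] rot [ 0.001  0.002 -0.01 ] F [ 0.7 -0.3  1.2] w 0.569 ff 0.0 q [ 0.61  0.37 -0.32  1.84  0.14  0.96 -1.23]
```

View pics/f1.png

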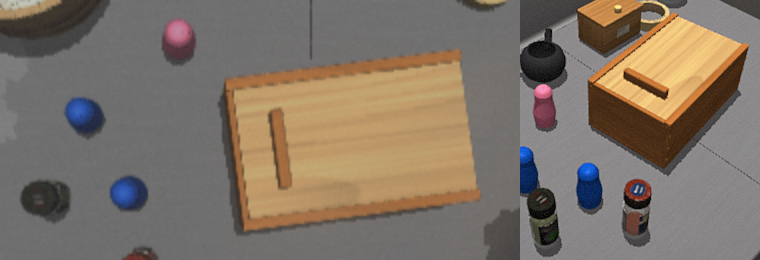

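The cover is fully shut, flush at both ends, and the spice jars have not moved. I hand the job in.

```bash
python3 -c "
from plant import manip
print(manip.finish_job())"
```

```text
the job is handed in; nothing more can be done
None
```

The pepper shaker is standing upright on the cork mat, the cover is slid fully shut against its stop, and the other jars look undisturbed; the job was handed in at about 19 s, and no verdict came back.

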